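# Open the squeeze-cap tub in the tilting holder

## Task

Take the white tub with the orange cap out of the rack, stand it in the blue tilting holder while that is still level, and let go of it. Then squeeze the cap's two black side tabs together, turn the cap anticlockwise until it is free of its neck, and put it right way up in the steel tray. Finally tilt the holder by its black side handle to 30 degrees (the red mark on its scale) with the open tub in it, let go, and leave the other things where they are.

Things in the scene. Friction and masses are not known exactly. Their poses are not given: they have to be found in the camera images.
- tub: White square plastic tub, 55 x 55 mm, body 80 mm high, pale labels, about 0.3 kg, heavy at the foot. Origin: centre of its underside; z up. It stands loose in one of the rack's three bays, its x axis along the rack's y (within 3 degrees): its flat +y and -y sides face the rack's open back and front and can be grasped there; the cap's tabs face the dividers, 7 mm away, with no room for fingers.
- tub_neck (a point): Centre of the rim of the tub's round neck, 103 mm above its underside; the neck is 26 mm across and 23 mm high, with two bayonet studs to tub +y and -y. On the shoulder small lugs flank the places at tub +x and -x where the cap's teeth sit.
- cap: Orange round cap, 48 mm across, with black spring tabs at its +x and -x sides; locked on, as at the start, its axes lie along the tub's. Origin: on its axis at its lowest point, 81 mm above the tub's underside when on; z up; its top is 27 mm higher. Off its neck it rests flat with its origin at the height of the surface. With a tab out, a tooth stands against a lug and it cannot turn.
- cap_top (a point): Centre of the cap's top. With both tabs in (at least 5 of 6 mm each) the cap turns freely anticlockwise seen from above, not clockwise; hooks hold it down until it has turned about 45 degrees; from about 50 to 100 degrees it lifts straight off (aim for 70), tabs squeezed or not.
- tab_a_face (a point): Centre of the outer face of the tab at cap +x: flat, 22 mm wide, 26 mm high (5 to 31 mm above the cap's origin). The two tab faces are 68 mm apart at rest, 56 mm squeezed fully; the tub's body below is 55 mm wide.
- tab_b_face (a point): The same for the tab at cap -x.
- tab_a (a joint): Inward travel of the tab on the cap's +x side: 0 m out, 0.006 m fully in; spring 2.7 N at the start of travel, 8 N fully in.
- tab_b (a joint): The same for the tab on the cap's -x side.
- rack: Fixed plywood rack, 96 mm deep (x) and 262 mm wide (y). Origin: centre of its underside; x points to its back, away from the robot. Floor 6 mm thick; four dividers across y, 4 mm thick, up to 105 mm high, 86 mm apart, make three bays whose centres lie at y = -86, 0 and +86 mm; front and back are open but for a lip 14 mm high.
- blue_tub: An identical tub with a blue cap, in another bay of the rack; leave it alone.
- bolt_tin: Grey tin, 69 mm across and 76 mm high, in the remaining bay of the rack; origin at the centre of its underside. Leave it alone.
- holder_base: Grey base plate of the tilting holder, 130 x 170 mm, fixed. Origin: on its underside, below the centre of the cradle; its -x side is the front to which the cradle tilts; the handle is on its +y side. On its -y side an aluminium scale has ticks at 0, 15, 30 and 45 degrees, the one at 30 red.
- cradle (a joint): Tilt of the blue cradle on its friction hinge, rad: 0 level (a stop, as at the start), 0.75 at most; grows as the top leans to the holder's front (-x). The hinge axis runs along the holder's y, 40 mm above the table, through the cradle's centre. Friction 0.6 N m: about 10 N at the handle moves it, and it stays where it is left.
- cradle_seat (a point): Centre of the cradle's floor, 44 mm above the table when level; x, y, z as the holder's, tilting with the cradle. The seat is a square pocket, 61 mm inside, walls with flared lips 37 mm high (68 mm inside at the top), so the tub stands in it in any of four quarter turns.
- cradle_handle (a point): Middle of the free part of the black handle rod, 12 mm thick, parallel to the hinge axis, 66 mm from it, and 112 mm to the side (+y) of the seat's centre; the rod is free for 25 mm either side of this point and for 60 mm below. It is straight above the hinge axis when level, 106 mm above the table.
- cap_tray: Shallow steel tray, fixed, 120 (x) x 110 (y) mm, 14 mm high, walls 4 mm; origin: centre of its underside; its floor is 4 mm above the table.
- glue_bottle: Wood glue bottle, 67 mm across, 212 mm tall, standing behind the holder; origin: centre of its underside. Leave it standing.
- spray_can: Spray can with a blue lid, 61 mm across, 197 mm tall, standing to the right of the holder; origin: centre of its underside. Leave it standing.
- offcut_1: Timber offcut, 58 x 140 x 45 mm, lying in front of the holder; origin: centre of its underside, long side along its y. Leave it.
- screw_box_2: Screw carton, 62 x 102 x 50 mm, to the right of the holder; origin: centre of its underside. Leave it.
Not all that is in view belongs to the job. What is shaped like the tub but green or yellow is not meant. Of the things like the cap, leave any that is pink; of the rest the larger one is meant.

How it is judged:
By the outcome, as a careful person would: the job done as asked, in the order asked, and still so for the second after the job is handed in, with the robot touching nothing.
It also fails if it takes over 61 s, if anything falls off the work surface, if the arm or the gripper's body presses on something with over 40 N, if the wrist force passes 120 N, or if a joint passes its speed limit or range.

## Robot

A 7-joint arm with a two-finger parallel gripper is mounted at the origin on a cart in front of the work surface, level with it; the furniture and walls round the work are solid. World frame = base frame: x ahead of the robot, y to its left, z up, the work surface at z = 0. Lengths are in m, angles in rad, forces in N, time in s.
With the tool pointing down it reaches from about 0.35 to 0.9 m from the base axis. Payload 7.2 kg.
Tool frame: the origin (TCP) lies midway between the tips of the shut fingers; the grasp point (between the pads) lies 19 mm behind it (bot.tcp_to_grasp is the distance from the TCP to the grasp point, in m); z points along the fingers, y is the line along which they close (so a half turn about z gives the same grasp; the last joint's range is limited). The gripper opens to 85 mm and grips with 20 to 120 N. Pads are 22 mm wide; open, the fingers measure 114 mm over their backs; the gripper's body (76 mm by 85 mm) begins 54 mm behind the grasp point. The pads swing forward as they close: fully open they stand 13 mm farther back than shut.
Start: joints at [-1.338, 0.411, -0.013, 1.596, 0.006, 1.134, -0.082], TCP at [0.185, 0.597, 0.231] pointing down, gripper open.
Joint ranges: [-2.95, 2.95], [-0.29, 1.99], [-1.47, 1.44], [0.14, 2.54], [-1.03, 4.17], [0.13, 1.85], [-2.86, 2.86]. Speed limits (rad/s): [2.39, 2.39, 3.01, 3.01, 3.14, 3.14, 3.14].

## Interface

Orientations are given as a 3x3 rotation matrix whose columns are the frame's x, y, z axes.
In Python, from workcell import bot gives the robot as it stands.
- The arm moves only by the tool move_arm, never from a script. Its argument "targets" is a list of rows, each an object with "hand": the finger opening in mm, from 0 to 85.4; "xyz": the shift along the tool's x, y, z in mm, a list of three; "dr": the turn, a rotation vector about the tool's x, y, z in rad, a list of three. In form: [{"hand": hand, "xyz": [dx, dy, dz], "dr": [ax, ay, az]}, ...]. A call has 1 to 20 rows; each row is the pose to reach, as a shift and turn from the pose commanded when the call began, along the tool's axes at that moment; what a row does not reach only later rows make up. A row lasts 1/12 s, in which the tool goes at most 41.7 mm and 7.16 degrees, less where a joint would pass 70% of its speed; a pose out of reach is approached as far as the arm can. A call with a gripper value outside its range is refused whole. The fingers move at their own pace and stop on an object; "squeeze" is the grip in N (left out, the last holds). Time passes only in rows, so rows that repeat a pose let the fingers close. It gives the time, the measured TCP pose, the force, the opening and the grip force at its end, in the units of the state.
- bot.state(): the state, without advancing time (a new reading comes with each control period).
- bot.read_camera(name): name is "scene" or "side" or "wrist"; returns the picture (400x640x3 uint8, blue, green, red); there is no depth.
- bot.camera_model(name): a dict with "fx", "fy", "cx", "cy" (pixels), "extrinsics" (4x4, takes a point from world to camera coordinates). Camera axes: x right, y down, z forward; pixel columns grow to the right and rows downward; lengths in m; the calibration is good to about 2 mm. A picture is of the moment at which its call begins: read the wrist's pose just before it. camera_model takes no time and is no camera call; for the wrist camera it gives the pose at the moment of the call.
- bot.hand_in(): hands the job in; it is judged then, once.
Trained networks look in the newest picture that a camera, given by its name, has taken for a name from the list of things; names that differ only in an ending like _2 or _b are one class to them, and where a whole thing is asked for, a point or a joint stands for the part that bears it (a point fixed in the world has none). Each returns a list of dicts, best first, with "conf" (0 to 1); they miss things now and then, are a little off and sometimes report something else, mostly with a low value. They report only what shows in the picture. A call takes as long as a camera call. They do not tell look-alikes from the thing itself.
- bot.look_for(name, camera): "box" ([left, top, width, height] in pixels, round what is visible of it).
- bot.silhouettes(name, camera): "region" (400x640 bool, what is visible of it) and "box" ([left, top, width, height] in pixels, round what is visible of it).
The state is a dict: "time_s": time; "joint_pos": joint angles; "dq": joint speeds; "effort": joint torques, N m; "tcp_pos": TCP position; "orientation": TCP orientation; "force": force on the tool from outside, world axes, zero at the start; "moment": the same for the moment, N m; "finger_gap": finger opening in m; "grasp_force": force on a finger pad.
Only numpy, scipy, OpenCV 4.12 (cv2) and the standard library are available. Lean on these libraries where they do the work, as an engineer would, in place of code of your own. Each camera call takes 0.05 s, during which the arm holds its last target. There are 200 camera calls.

## Working session

There is one attempt and no reset: what is moved stays moved. The work goes in short steps, Python scripts to look and compute and a tool call to move; the robot and the scene stay as the last step left them, time stands still between calls to the robot, and variables do not carry over. Pictures are saved under pics/ and viewed, at most 10 in all, crops included, and the job is handed in when it is done.

Besides the shell and the picture viewer there is one more tool, called after ">>>" as name(argument=value, ...) on one line, values as JSON. move_arm: Moves the arm, as the interface text tells. Its arguments: {"type":"object","properties":{"targets":{"type":"array"},"squeeze":{"type":"number"}},"required":["targets"]}

```bash
mkdir -p pics; ls
python3 - <<'E'
from workcell import bot
import cv2,numpy as np
s=bot.state();print(s['time_s'],s['tcp_pos'],s['orientation'],bot.tcp_to_grasp)
ims=[]
for n in("scene","side"):
    im=bot.read_camera(n);cv2.imwrite(f'pics/{n}0.png',im)
    m=bot.camera_model(n);print(n,m['fx'],m['fy'],m['cx'],m['cy'],np.round(m['extrinsics'],4).tolist())
    for t in("tub","cap","rack","holder_base","cradle_handle","cap_tray","tab_a_face","glue_bottle","spray_can"):
        print(t,[(np.round(d['box']).astype(int).tolist(),round(d['conf'],2)) for d in bot.look_for(t,n)][:5])
E
```

```text
pics
0.0 [0.18506751 0.59647659 0.23047039] [[-9.55109380e-01  2.96253152e-01 -3.76738073e-04]
 [ 2.96253378e-01  9.55108187e-01 -1.51257754e-03]
 [-8.82802447e-05 -1.55628692e-03 -9.99998785e-01]] 0.0187
scene 451.94685823187217 451.94685823187217 322.44417292878524 198.92575900924186 [[0.7883, -0.6152, 0.0101, -0.5193], [-0.3028, -0.4022, -0.864, 0.1945], [0.5356, 0.6781, -0.5033, 0.9475], [0.0, 0.0, 0.0, 1.0]]
tub [([282, 167, 12, 28], 0.86), ([396, 158, 15, 40], 0.64), ([312, 193, 71, 72], 0.46)]
cap [([281, 153, 21, 19], 0.65), ([229, 279, 29, 33], 0.58), ([314, 165, 14, 7], 0.54), ([292, 260, 68, 60], 0.41)]
rack [([250, 144, 90, 72], 0.8)]
holder_base [([309, 194, 87, 91], 0.8)]
cradle_handle [([311, 195, 69, 64], 0.79), ([259, 144, 24, 40], 0.2)]
cap_tray [([225, 196, 57, 42], 0.82), ([428, 196, 37, 89], 0.29)]
tab_a_face [([240, 298, 14, 12], 0.56)]
glue_bottle [([367, 140, 29, 78], 0.59), ([283, 164, 10, 29], 0.55), ([306, 194, 87, 92], 0.51), ([263, 144, 20, 39], 0.25)]
spray_can [([427, 196, 41, 88], 0.88)]
side 378.94982235074656 378.94982235074656 320.9724562967262 200.01400520070243 [[-0.9844, -0.1749, 0.0207, 0.5082], [-0.1154, 0.5522, -0.8257, 0.2227], [0.133, -0.8151, -0.5638, 1.0144], [0.0, 0.0, 0.0, 1.0]]
tub [([211, 194, 27, 33], 0.96), ([277, 244, 19, 6], 0.59)]
cap [([218, 274, 17, 10], 0.73), ([278, 229, 16, 22], 0.71), ([399, 207, 17, 19], 0.7)]
rack [([260, 211, 43, 94], 0.61)]
holder_base [([306, 176, 38, 44], 0.66), ([362, 175, 16, 34], 0.43)]
cradle_handle [([316, 176, 23, 33], 0.66)]
cap_tray [([323, 250, 46, 37], 0.94)]
tab_a_face [([281, 246, 10, 5], 0.47)]
glue_bottle [([251, 159, 25, 64], 0.72)]
spray_can [([300, 127, 17, 53], 0.89), ([276, 230, 18, 19], 0.49)]
```

View pics/scene0.png

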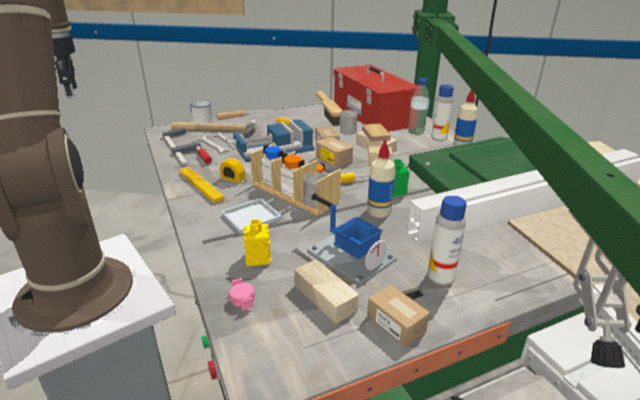

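View pics/side0.png

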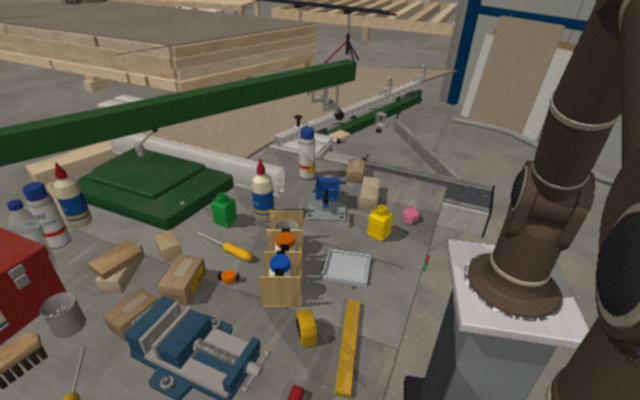

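The scene view shows the orange-capped tub in the rack's middle bay (scene 292,160; side 285,239) and the blue-capped tub beside it (side 280,263). Candidates for tub and cap:
- The rack tub with the orange cap is the one meant.
- The blue-capped tub, the green tub (side 224,210) and the yellow tub (side 380,223) are not meant.
- The small loose orange cap (side 229,277) and the pink cap (side 411,214) are also not meant.

I'll zoom in to check the choice.

Run:
```python
import cv2,numpy as np
a=cv2.imread('pics/scene0.png')[140:290,220:420];b=cv2.imread('pics/side0.png')[165:315,200:400]
cv2.imwrite('pics/a.png',cv2.resize(a,(800,600),interpolation=cv2.INTER_CUBIC));cv2.imwrite('pics/b.png',cv2.resize(b,(800,600),interpolation=cv2.INTER_CUBIC))
```

```text
(no output)
```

View pics/a.png

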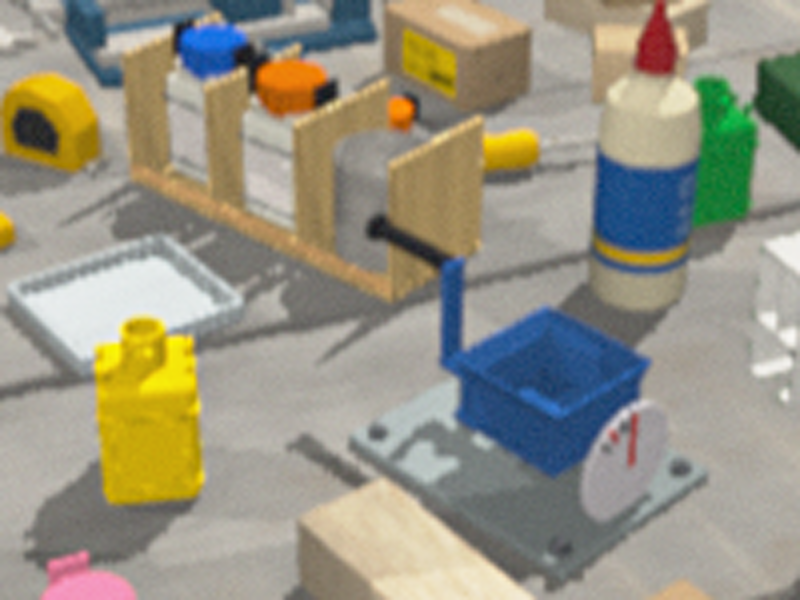

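View pics/b.png

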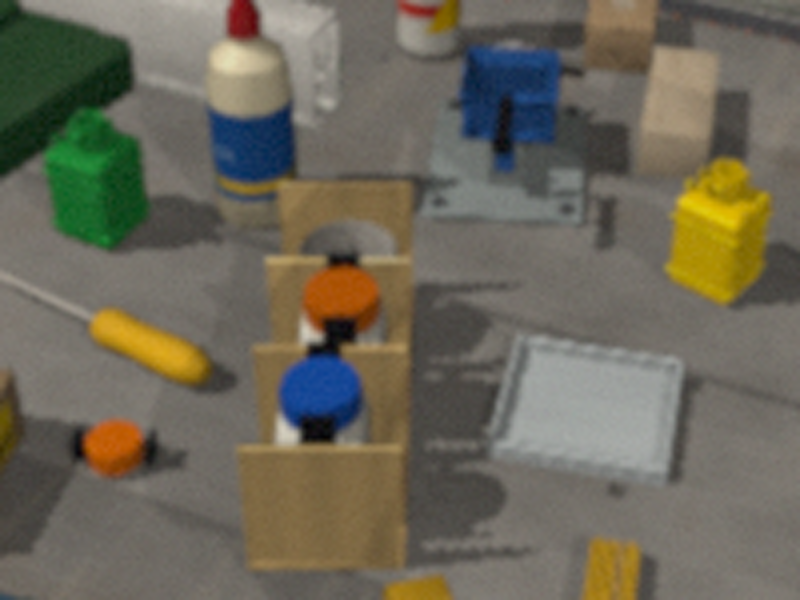

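The crops confirm the target: the orange-capped tub stands in the rack's middle bay (crop a 293,85; crop b 342,290), with tabs facing the dividers. The small loose orange cap and the other tubs are the decoys. Next I'll fit the poses.

```bash
cat > h.py <<'E'
import numpy as np, cv2
from scipy.optimize import least_squares
def cam(m,p):
    E=np.array(m['extrinsics']);q=np.asarray(p)@E[:3,:3].T+E[:3,3]
    return np.c_[m['fx']*q[:,0]/q[:,2]+m['cx'],m['fy']*q[:,1]/q[:,2]+m['cy']]
def place(v,p):
    c,s=np.cos(v[2]),np.sin(v[2]);p=np.asarray(p,float)
    return np.c_[v[0]+c*p[:,0]-s*p[:,1],v[1]+s*p[:,0]+c*p[:,1],p[:,2]]
def fit(obs,x0,free=None):
    # obs: list of (model, localpts, pixels)
    f=lambda v:np.concatenate([(cam(m,place(v,P))-np.array(U)).ravel() for m,P,U in obs])
    r=least_squares(f,x0,loss='soft_l1');return r.x,np.round(f(r.x).reshape(-1,2),1)
E
cat > fit1.py <<'E'
from h import *
from workcell import bot
A=bot.camera_model('scene');B=bot.camera_model('side')
a=lambda *p:[(220+u/4,140+v/4) for u,v in p]
b=lambda *p:[(200+u/4,165+v/4) for u,v in p]
mm=lambda *p:np.array(p)/1000
x,r=fit([(A,mm((-48,-131,105),(48,-131,105),(-48,-131,0),(48,-131,0),(-48,131,105),(-48,131,0)),a((390,158),(483,118),(393,298),(480,245),(125,48),(135,172))),
 (B,mm((48,131,105),(-48,131,105),(-48,131,0),(48,131,0),(48,-131,105),(-48,-131,105)),b((240,450),(408,450),(404,568),(247,568),(280,183),(412,183)))],[.55,.3,0])
print('rack',x,r.tolist())
x,r=fit([(A,mm((0,0,108)),a((293,78))),(B,mm((0,0,108)),b((342,290)))] ,[.55,.3,0])
# cap top in rack: +6 mm floor
x,r=fit([(A,mm((0,0,114)),a((293,80))),(B,mm((0,0,114)),b((342,288)))] ,[.55,.3,0]);print('captop',x,r.tolist())
x,r=fit([(A,mm((-65,85,8),(-65,-85,8),(65,-85,8),(0,137,106)),a((350,440),(555,580),(705,475),(372,228))),
 (A,mm((-36,36,81),(-36,-36,81),(36,-36,81),(36,36,81)),a((450,365),(555,415),(650,362),(548,310))),
 (B,mm((-65,85,8),(65,85,8),(0,137,106)),b((583,218),(422,212),(502,132)))],[.55,0,0]);print('holder',x,r.tolist())
x,r=fit([(A,mm((-60,55,14),(60,55,14),(60,-55,14),(-60,-55,14)),a((10,295),(165,238),(242,298),(85,372))),
 (B,mm((60,-55,14),(-60,-55,14),(-60,55,14),(60,55,14)),b((515,335),(685,352),(668,480),(490,457)))],[.4,.3,0]);print('tray',x,r.tolist())
E
python3 fit1.py
```

```text
rack [0.6066815  0.06729057 0.20328335] [[-0.0, 1.8], [-0.0, -0.7], [-0.9, 1.3], [-0.4, 0.9], [-2.2, 1.1], [-2.2, 2.0], [-1.2, -0.5], [-1.4, -0.7], [-0.0, 0.1], [0.1, 0.4], [-1.4, -0.6], [-0.9, -0.6]]
captop [0.60100846 0.06140696 0.        ] [[-0.4, -1.0], [-0.0, -1.0]]
holder [ 0.54126397 -0.26739278  0.09408851] [[0.7, 0.5], [2.8, 0.9], [3.5, 1.5], [0.7, 0.1], [-0.4, -2.6], [-3.2, -1.2], [-5.0, -0.7], [-2.9, -0.4], [-0.0, -1.7], [0.3, -2.8], [-0.1, 2.6]]
tray [0.4386907  0.02670225 0.00194642] [[-2.2, -1.7], [-2.0, -1.1], [0.6, 0.7], [-0.5, -2.3], [-0.0, -1.0], [-1.0, 0.2], [0.5, -3.7], [-0.3, -4.4]]
```

>>> move_arm(targets=[{"hand": 85, "xyz": [-556, -388, -60], "dr": [0, 0, 1.065]}, {"hand": 85, "xyz": [-556, -388, -60], "dr": [0, 0, 1.065]}, {"hand": 85, "xyz": [-556, -388, -60], "dr": [0, 0, 1.065]}, {"hand": 85, "xyz": [-556, -388, -60], "dr": [0, 0, 1.065]}, {"hand": 85, "xyz": [-556, -388, -60], "dr": [0, 0, 1.065]}, {"hand": 85, "xyz": [-556, -388, -60], "dr": [0, 0, 1.065]}, {"hand": 85, "xyz": [-556, -388, -60], "dr": [0, 0, 1.065]}, {"hand": 85, "xyz": [-556, -388, -60], "dr": [0, 0, 1.065]}, {"hand": 85, "xyz": [-556, -388, -60], "dr": [0, 0, 1.065]}, {"hand": 85, "xyz": [-556, -388, -60], "dr": [0, 0, 1.065]}, {"hand": 85, "xyz": [-556, -388, -60], "dr": [0, 0, 1.065]}, {"hand": 85, "xyz": [-556, -388, -60], "dr": [0, 0, 1.065]}, {"hand": 85, "xyz": [-556, -388, -60], "dr": [0, 0, 1.065]}, {"hand": 85, "xyz": [-556, -388, -60], "dr": [0, 0, 1.065]}, {"hand": 85, "xyz": [-556, -388, -60], "dr": [0, 0, 1.065]}, {"hand": 85, "xyz": [-556, -388, -60], "dr": [0, 0, 1.065]}, {"hand": 85, "xyz": [-556, -388, -60], "dr": [0, 0, 1.065]}, {"hand": 85, "xyz": [-556, -388, -60], "dr": [0, 0, 1.065]}, {"hand": 85, "xyz": [-556, -388, -60], "dr": [0, 0, 1.065]}, {"hand": 85, "xyz": [-556, -388, -60], "dr": [0, 0, 1.065]}])

```text
time_s: 2.67
tcp_pos: [0.6007, 0.0629, 0.291]
orientation: [[-0.205, 0.979, -0.001], [0.979, 0.205, 0.001], [0.001, -0.001, -1.0]]
force: [0.4, 0.6, 1.5]
finger_gap: 0.0848
grasp_force: 0.0
```

Run:
```python
from workcell import bot
from h import *
s=bot.state();print(s['time_s'],s['tcp_pos'],s['orientation'].round(3).tolist(),s['joint_pos'])
m=bot.camera_model('wrist');im=bot.read_camera('wrist');cv2.imwrite('pics/w1.png',im)
import pickle;pickle.dump((m,s),open('w1.pkl','wb'))
E=np.array(m['extrinsics']);print(m['fx'],m['cx'],m['cy'],(-E[:3,:3].T@E[:3,3]).round(3),E[2,:3].round(3))
for n in('cap','tub'):print(n,[(np.round(d['box']),round(d['conf'],2)) for d in bot.look_for(n,'wrist')])
print(cam(m,[[.601,.0614,.114]]))
```

```text
2.6667 [0.60069169 0.06290096 0.29096881] [[-0.205, 0.979, -0.001], [0.979, 0.205, 0.001], [0.001, -0.001, -1.0]] [-0.55219211  0.35101215  0.49752393  1.59441559 -0.17518469  1.24142399
  0.18295365]
295.73611207020497 324.77771175216276 200.28755330782116 [0.585 0.137 0.433] [ 0.06  -0.291 -0.955]
cap [(array([305., 144.,  42.,  65.]), 0.94), (array([ 70., 279.,  38.,  40.]), 0.76), (array([415., 122.,  41.,  24.]), 0.7), (array([224., 290.,  74.,  73.]), 0.42)]
tub [(array([303., 142.,  45.,  51.]), 0.96), (array([100., 235.,  74.,  66.]), 0.75), (array([458., 276.,  18.,  21.]), 0.69)]
[[325.00495943 181.20038044]]
```

View pics/w1.png

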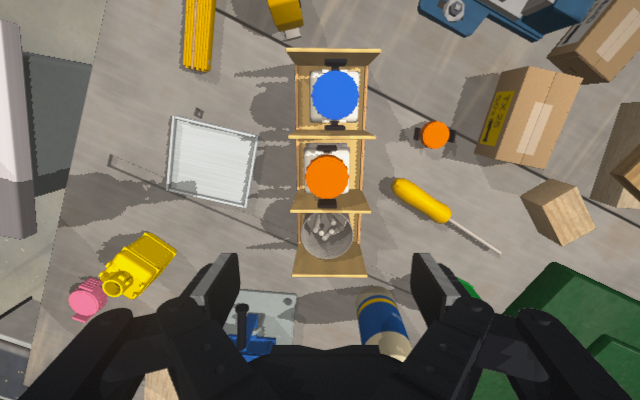

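The wrist view shows the orange cap at (327,177) in the middle bay, its tabs at (328,149) and (327,204). The tray is at (211,162) and the handle knob at (242,309).

```bash
cat > fit2.py <<'E'
from h import *
import pickle
m,s=pickle.load(open('w1.pkl','rb'));im=cv2.imread('pics/w1.png')
mm=lambda *p:np.array(p)/1000
h=cv2.cvtColor(im,cv2.COLOR_BGR2HSV);k=cv2.inRange(h,(5,180,120),(16,255,255));k[:, :290]=0;k[:,370:]=0;k[:140]=0;k[215:]=0
c=max(cv2.findContours(k,0,1)[0],key=cv2.contourArea);e=cv2.fitEllipse(c);print('ell',e)
th=np.linspace(0,2*np.pi,36,endpoint=False)
def onplane(u,z):
    E=np.array(m['extrinsics']);R=E[:3,:3];C=-R.T@E[:3,3]
    d=R.T@np.array([(u[0]-m['cx'])/m['fx'],(u[1]-m['cy'])/m['fy'],1]);return C+d*(z-C[2])/d[2]
print('cap top',onplane(e[0],.112))
ta,tb=onplane((328,146),.118),onplane((327,205),.118);print('tabs',ta,tb,(ta+tb)/2,np.arctan2(*(ta-tb)[[1,0]])-np.pi/2)
ys=[131,43,-43,-131];P=[(x,y+(0 if i else 0),105) for i,y in enumerate(ys) for x in(-48,48)]
x,r=fit([(m,mm(*P),[(286,49),(380,50),(290,136),(376,136),(291,210),(371,211),(292,275),(366,276)])],[.6,.06,.2]);print('rack',x,r.tolist())
x,r=fit([(m,mm((-60,55,14),(60,55,14),(60,-55,14),(-60,-55,14)),[(172,116),(259,138),(249,208),(166,190)])],[.44,.03,0]);print('tray',x,r.tolist())
print('tcp xy proj @.118',cam(m,[list(s['tcp_pos'][:2])+[.118]]))
E
python3 fit2.py
```

```text
ell ((326.5573425292969, 176.5283966064453), (41.62590789794922, 43.202880859375), 1.3794348239898682)
cap top [0.60169504 0.06649128 0.112     ]
tabs [0.59608842 0.1003536  0.118     ] [0.60860613 0.0359696  0.118     ] [0.60234727 0.0681616  0.118     ] 0.19202701426364133
rack [0.6070687  0.06770674 0.19578642] [[-0.4, -2.7], [1.5, -2.6], [-2.0, -0.1], [0.1, 0.9], [-1.1, 0.5], [0.6, 0.3], [-0.3, 1.3], [1.6, 1.0]]
tray [ 0.4417797   0.02861336 -0.02542255] [[0.3, -0.5], [0.2, -1.9], [-1.9, 0.9], [0.3, 1.2]]
tcp xy proj @.118 [[325.00841144 180.69574264]]
```

>>> move_arm(targets=[{"hand": 85, "xyz": [4, 2, 40], "dr": [0, 0, 0.012]}, {"hand": 85, "xyz": [4, 2, 80], "dr": [0, 0, 0.012]}, {"hand": 85, "xyz": [4, 2, 120], "dr": [0, 0, 0.012]}, {"hand": 85, "xyz": [4, 2, 160], "dr": [0, 0, 0.012]}, {"hand": 85, "xyz": [4, 2, 190], "dr": [0, 0, 0.012]}, {"hand": 85, "xyz": [4, 2, 215], "dr": [0, 0, 0.012]}, {"hand": 85, "xyz": [4, 2, 230], "dr": [0, 0, 0.012]}, {"hand": 85, "xyz": [4, 2, 240], "dr": [0, 0, 0.012]}, {"hand": 85, "xyz": [4, 2, 240], "dr": [0, 0, 0.012]}, {"hand": 50, "xyz": [4, 2, 240], "dr": [0, 0, 0.012]}, {"hand": 50, "xyz": [4, 2, 240], "dr": [0, 0, 0.012]}, {"hand": 50, "xyz": [4, 2, 240], "dr": [0, 0, 0.012]}, {"hand": 50, "xyz": [4, 2, 240], "dr": [0, 0, 0.012]}, {"hand": 50, "xyz": [4, 2, 240], "dr": [0, 0, 0.012]}, {"hand": 50, "xyz": [4, 2, 240], "dr": [0, 0, 0.012]}, {"hand": 50, "xyz": [4, 2, 240], "dr": [0, 0, 0.012]}], squeeze=45)

```text
time_s: 4.15
tcp_pos: [0.6032, 0.0663, 0.0529]
orientation: [[-0.192, 0.981, 0.002], [0.981, 0.192, 0.001], [0.001, 0.002, -1.0]]
force: [-2.1, 0.5, 6.9]
finger_gap: 0.0544
grasp_force: 48.7
```

>>> move_arm(targets=[{"hand": 50, "xyz": [0, 0, -15], "dr": [0, 0, 0]}, {"hand": 50, "xyz": [0, 0, -45], "dr": [0, 0, 0]}, {"hand": 50, "xyz": [0, 0, -85], "dr": [0, 0, 0]}, {"hand": 50, "xyz": [0, 0, -125], "dr": [0, 0, 0]}, {"hand": 50, "xyz": [0, 0, -165], "dr": [0, 0, 0]}, {"hand": 50, "xyz": [0, 0, -205], "dr": [0, 0, 0]}, {"hand": 50, "xyz": [-25, -24, -225], "dr": [0, 0, 0.02]}, {"hand": 50, "xyz": [-52, -50, -240], "dr": [0, 0, 0.04]}, {"hand": 50, "xyz": [-80, -77, -247], "dr": [0, 0, 0.06]}, {"hand": 50, "xyz": [-108, -104, -247], "dr": [0, 0, 0.08]}, {"hand": 50, "xyz": [-136, -131, -247], "dr": [0, 0, 0.1]}, {"hand": 50, "xyz": [-164, -158, -247], "dr": [0, 0, 0.1]}, {"hand": 50, "xyz": [-192, -185, -247], "dr": [0, 0, 0.1]}, {"hand": 50, "xyz": [-220, -212, -247], "dr": [0, 0, 0.1]}, {"hand": 50, "xyz": [-245, -236, -247], "dr": [0, 0, 0.1]}, {"hand": 50, "xyz": [-262, -252, -247], "dr": [0, 0, 0.1]}, {"hand": 50, "xyz": [-271, -260, -247], "dr": [0, 0, 0.1]}, {"hand": 50, "xyz": [-271, -260, -247], "dr": [0, 0, 0.1]}, {"hand": 50, "xyz": [-271, -260, -247], "dr": [0, 0, 0.1]}])

```text
time_s: 5.73
tcp_pos: [0.3988, -0.2502, 0.2985]
orientation: [[-0.091, 0.996, 0.001], [0.996, 0.091, 0.001], [0.001, 0.001, -1.0]]
force: [0.2, -0.0, -3.3]
finger_gap: 0.0541
grasp_force: 48.9
```

Run:
```python
from workcell import bot
from h import *
s=bot.state();print(s['time_s'],s['tcp_pos'],s['orientation'].round(3).tolist(),s['joint_pos'].round(2))
m=bot.camera_model('wrist');im=bot.read_camera('wrist');cv2.imwrite('pics/w2.png',im)
import pickle;pickle.dump((m,s),open('w2.pkl','wb'))
cv2.imwrite('pics/w2c.png',cv2.resize(im[90:300,280:560],(800,600),interpolation=cv2.INTER_CUBIC))
print(cam(m,[[.541,-.267,.081]]))
```

```text
5.7333 [ 0.39875703 -0.25015447  0.29852365] [[-0.091, 0.996, 0.001], [0.996, 0.091, 0.001], [0.001, 0.001, -1.0]] [-0.22  0.08  0.74  1.89 -0.06  1.19  0.63]
[[435.18200287 195.22008728]]
```

View pics/w2c.png

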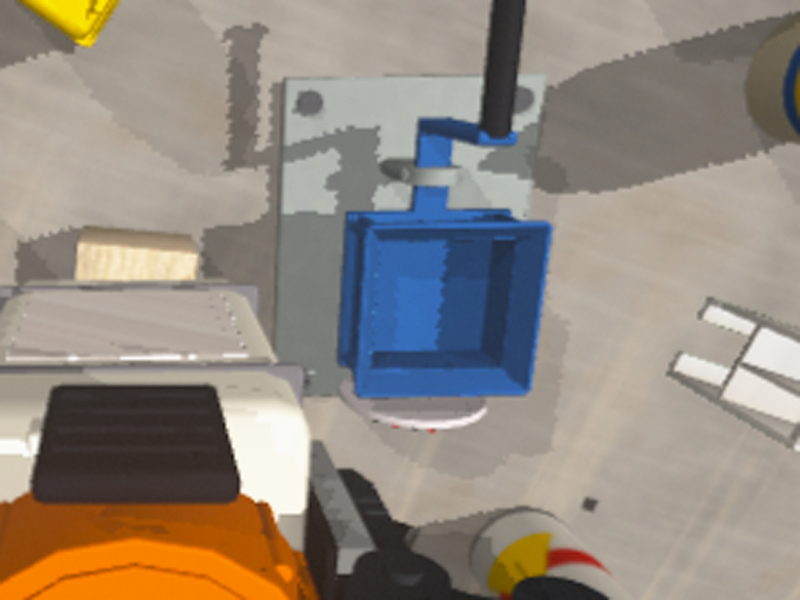

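The crop shows the empty blue cradle with rim corners at (363,222), (551,222), (530,396) and (358,396). The plate corners are at (287,78) and (546,73), and the rod runs up from (497,135). The gripped tub is at lower left.

```bash
cat > fit3.py <<'E'
from h import *
import pickle
m,s=pickle.load(open('w2.pkl','rb'))
f=lambda *p:np.array([(280+u/2.857,90+v/2.857) for u,v in p])
U=f((363,222),(551,222),(530,396),(358,396),(287,78),(546,73))
def res(v):
    k,t=v[3],v[4]
    P=np.array([(-k,k,.081),(k,k,.081),(k,-k,.081),(-k,-k,.081),(-.065,.085,t),(.065,.085,t)])
    return (cam(m,place(v,P))-U).ravel()
r=least_squares(res,[.54,-.267,.09,.036,.008]);print(r.x.round(4),r.fun.round(1))
v=r.x
print('tub centre in view? handle', place(v,[[0,.112,.106]]), 'tcp->seat shift')
R=s['orientation'];p=s['tcp_pos'];d=np.array([v[0]-p[0],v[1]-p[1],0]);print('tool shift mm',(R.T@d*1000).round(1),'dz turn',np.arctan2(R[1,1],R[0,1])-v[2])
E
python3 fit3.py
```

```text
[ 0.5447 -0.2673  0.0996  0.0399  0.0042] [ 1.9 -2.8  1.1 -3.4 -0.2 -3.9 -0.9 -3.4 -1.3  6.7 -1.   7.6]
tub centre in view? handle [[ 0.5336126  -0.15585398  0.106     ]] tcp->seat shift
tool shift mm [-3.030e+01  1.438e+02  1.000e-01] dz turn -0.008562172141757973
```

```bash
cat >> fit3.py <<'E'
U=f((363,222),(551,222),(530,396),(358,396),(287,78),(546,73),(497,133))
def res(v):
    k=v[3]
    P=np.array([(-k,k,.081),(k,k,.081),(k,-k,.081),(-k,-k,.081),(-.065,v[4],.006),(.065,v[4],.006),(0,.087,.106)])
    return (cam(m,place(v,P))-U).ravel()
r=least_squares(res,[.54,-.267,.09,.036,.085],loss='soft_l1');print(r.x.round(4),res(r.x).round(1))
v=r.x;d=np.array([v[0]-p[0],v[1]-p[1],0]);print('tool shift mm',(R.T@d*1000).round(1),'dz turn',np.arctan2(R[1,1],R[0,1])-v[2])
q=lambda P:((cam(m,place(v,P))-[280,90])*2.857).round()
print('floor corners crop',q([(-.0305,.0305,.044),(.0305,.0305,.044),(.0305,-.0305,.044),(-.0305,-.0305,.044)]).tolist())
E
python3 fit3.py
```

```text
[ 0.5447 -0.2673  0.0996  0.0399  0.0042] [ 1.9 -2.8  1.1 -3.4 -0.2 -3.9 -0.9 -3.4 -1.3  6.7 -1.   7.6]
tub centre in view? handle [[ 0.5336126  -0.15585398  0.106     ]] tcp->seat shift
tool shift mm [-3.030e+01  1.438e+02  1.000e-01] dz turn -0.008562172141757973
[ 0.5454 -0.2724  0.1055  0.0402  0.1   ] [ 1.3  1.1  0.8  0.2 -0.1 -0.2 -1.2  0.6 -1.  -0.2  0.3  0.2 -0.2 -5.5]
tool shift mm [-3.54e+01  1.44e+02  1.00e-01] dz turn -0.014471654718104673
floor corners crop [[365.0, 230.0], [493.0, 228.0], [479.0, 349.0], [356.0, 350.0]]
```

Run:
```python
from workcell import bot
from h import *
A=bot.camera_model('scene');B=bot.camera_model('side')
def bot2(pa,pb,h,g):
    P=np.array([(0,0,h)]);return fit([(A,P,[pa]),(B,P,[pb])],g)
# can: lid top centre scene(454,200) ; side lid top centre (308,128)
print('spray',bot2((454,200),(308,128),.195,[.6,-.4,0]))
print('glue',bot2((384.5,142),(260.5,161),.211,[.7,-.2,0]))
```

```text
spray (array([ 0.64821313, -0.43597433,  0.        ]), array([[-0.2,  1.4],
       [-1. ,  0.5]]))
glue (array([ 0.7294783 , -0.15643051,  0.        ]), array([[-0.2, -1.6],
       [ 0.2, -2.3]]))
```

>>> move_arm(targets=[{"hand": 50, "xyz": [-9, 36, 0], "dr": [0, 0, -0.014]}, {"hand": 50, "xyz": [-18, 72, 0], "dr": [0, 0, -0.014]}, {"hand": 50, "xyz": [-27, 108, 10], "dr": [0, 0, -0.014]}, {"hand": 50, "xyz": [-33, 136, 30], "dr": [0, 0, -0.014]}, {"hand": 50, "xyz": [-35, 144, 60], "dr": [0, 0, -0.014]}, {"hand": 50, "xyz": [-35, 144, 95], "dr": [0, 0, -0.014]}, {"hand": 50, "xyz": [-35, 144, 125], "dr": [0, 0, -0.014]}, {"hand": 50, "xyz": [-35, 144, 145], "dr": [0, 0, -0.014]}, {"hand": 50, "xyz": [-35, 144, 157], "dr": [0, 0, -0.014]}, {"hand": 50, "xyz": [-35, 144, 167], "dr": [0, 0, -0.014]}, {"hand": 50, "xyz": [-35, 144, 176], "dr": [0, 0, -0.014]}, {"hand": 50, "xyz": [-35, 144, 184], "dr": [0, 0, -0.014]}, {"hand": 50, "xyz": [-35, 144, 190], "dr": [0, 0, -0.014]}, {"hand": 50, "xyz": [-35, 144, 196], "dr": [0, 0, -0.014]}, {"hand": 50, "xyz": [-35, 144, 196], "dr": [0, 0, -0.014]}])

```text
time_s: 7.03
tcp_pos: [0.5457, -0.2711, 0.1016]
orientation: [[-0.107, 0.994, -0.001], [0.994, 0.107, 0.0], [0.0, -0.0, -1.0]]
force: [0.4, -0.0, -4.0]
finger_gap: 0.0545
grasp_force: 49.1
```

>>> move_arm(targets=[{"hand": 50, "xyz": [0, 0, 4], "dr": [0, 0, 0]}, {"hand": 50, "xyz": [0, 0, 8], "dr": [0, 0, 0]}, {"hand": 50, "xyz": [0, 0, 10], "dr": [0, 0, 0]}, {"hand": 50, "xyz": [0, 0, 11], "dr": [0, 0, 0]}, {"hand": 50, "xyz": [0, 0, 11], "dr": [0, 0, 0]}])

```text
time_s: 7.45
tcp_pos: [0.5459, -0.2714, 0.0912]
orientation: [[-0.107, 0.994, 0.0], [0.994, 0.107, 0.0], [0.0, 0.0, -1.0]]
force: [-1.0, 0.0, -2.3]
finger_gap: 0.0545
grasp_force: 49.2
```

>>> move_arm(targets=[{"hand": 85, "xyz": [0, 0, 11], "dr": [0, 0, 0]}, {"hand": 85, "xyz": [0, 0, 11], "dr": [0, 0, 0]}, {"hand": 85, "xyz": [0, 0, 11], "dr": [0, 0, 0]}, {"hand": 85, "xyz": [0, 0, 11], "dr": [0, 0, 0]}, {"hand": 85, "xyz": [0, 0, 11], "dr": [0, 0, 0]}, {"hand": 85, "xyz": [0, 0, -20], "dr": [0, 0, 0]}, {"hand": 85, "xyz": [0, 0, -60], "dr": [0, 0, 0]}, {"hand": 85, "xyz": [0, 0, -100], "dr": [0, 0, 0]}, {"hand": 85, "xyz": [0, 0, -140], "dr": [0, 0, 0.12]}, {"hand": 85, "xyz": [0, 0, -160], "dr": [0, 0, 0.24]}])

```text
time_s: 8.28
tcp_pos: [0.5468, -0.2727, 0.2565]
orientation: [[0.138, 0.99, 0.006], [0.99, -0.138, -0.002], [-0.001, 0.006, -1.0]]
force: [0.8, 0.1, 0.5]
finger_gap: 0.0852
grasp_force: 0.0
```

>>> move_arm(targets=[{"hand": 85, "xyz": [0, 0, 0], "dr": [0, 0, 1.33]}, {"hand": 85, "xyz": [0, 0, 0], "dr": [0, 0, 1.33]}, {"hand": 85, "xyz": [0, 0, 0], "dr": [0, 0, 1.33]}, {"hand": 85, "xyz": [0, 0, 0], "dr": [0, 0, 1.33]}, {"hand": 85, "xyz": [0, 0, 0], "dr": [0, 0, 1.33]}, {"hand": 85, "xyz": [0, 0, 0], "dr": [0, 0, 1.33]}, {"hand": 85, "xyz": [0, 0, 0], "dr": [0, 0, 1.33]}, {"hand": 85, "xyz": [0, 0, 0], "dr": [0, 0, 1.33]}, {"hand": 85, "xyz": [0, 0, 0], "dr": [0, 0, 1.33]}, {"hand": 85, "xyz": [0, 0, 0], "dr": [0, 0, 1.33]}, {"hand": 85, "xyz": [0, 0, 0], "dr": [0, 0, 1.33]}, {"hand": 85, "xyz": [0, 0, 0], "dr": [0, 0, 1.33]}, {"hand": 85, "xyz": [0, 0, 0], "dr": [0, 0, 1.33]}, {"hand": 85, "xyz": [0, 0, 0], "dr": [0, 0, 1.33]}])

```text
time_s: 9.45
tcp_pos: [0.5459, -0.2713, 0.2513]
orientation: [[0.994, 0.111, 0.0], [0.111, -0.994, 0.0], [0.0, -0.0, -1.0]]
force: [0.5, -0.9, -0.8]
finger_gap: 0.085
grasp_force: 0.0
```

Run:
```python
from workcell import bot
from h import *
s=bot.state();print(s['time_s'],s['tcp_pos'],s['orientation'].round(3).tolist(),s['joint_pos'].round(2))
m=bot.camera_model('wrist');im=bot.read_camera('wrist');cv2.imwrite('pics/w3.png',im)
import pickle;pickle.dump((m,s),open('w3.pkl','wb'))
print(cam(m,[[.5454,-.2724,.156],[.5454,-.2724,.152]]))
print([(d['box'],d['conf']) for d in bot.look_for('tab_a_face','wrist')])
```

```text
9.45 [ 0.54587724 -0.27128291  0.2513222 ] [[0.994, 0.111, 0.0], [0.111, -0.994, 0.0], [0.0, -0.0, -1.0]] [-0.35  0.57  1.11  1.66 -0.53  1.25 -0.59]
[[325.67848502 203.096322  ]
 [325.65946013 201.66835442]]
[([285.2, 185.2, 12.5, 28.4], 0.67), ([298.5, 341.7, 5.4, 2.7], 0.42)]
```

View pics/w3.png

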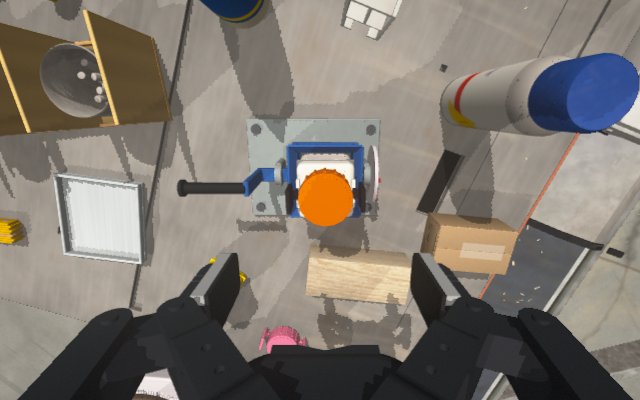

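The wrist view shows the tub seated in the cradle with the cap centred at (326,198), its tabs left (290,199) and right (361,199), matching the predicted axis. Next I descend and squeeze the tabs.

>>> move_arm(targets=[{"hand": 85, "xyz": [1, 0, 35], "dr": [0, 0, 0]}, {"hand": 85, "xyz": [1, 0, 70], "dr": [0, 0, 0]}, {"hand": 85, "xyz": [1, 0, 100], "dr": [0, 0, 0]}, {"hand": 85, "xyz": [1, 0, 118], "dr": [0, 0, 0]}, {"hand": 85, "xyz": [1, 0, 127], "dr": [0, 0, 0]}, {"hand": 85, "xyz": [1, 0, 127], "dr": [0, 0, 0]}, {"hand": 45, "xyz": [1, 0, 127], "dr": [0, 0, 0]}, {"hand": 45, "xyz": [1, 0, 127], "dr": [0, 0, 0]}, {"hand": 45, "xyz": [1, 0, 127], "dr": [0, 0, 0]}, {"hand": 45, "xyz": [1, 0, 127], "dr": [0, 0, 0]}, {"hand": 45, "xyz": [1, 0, 127], "dr": [0, 0, 0]}, {"hand": 45, "xyz": [1, 0, 127], "dr": [0, 0, 0]}, {"hand": 45, "xyz": [1, 0, 127], "dr": [0, 0, 0]}], squeeze=40)

```text
time_s: 10.63
tcp_pos: [0.5479, -0.2721, 0.1271]
orientation: [[0.994, 0.108, 0.004], [0.108, -0.994, -0.001], [0.004, 0.001, -1.0]]
force: [-2.4, 1.4, 11.1]
finger_gap: 0.0544
grasp_force: 41.3
```

>>> move_arm(targets=[{"hand": 45, "xyz": [0, 0, -2], "dr": [0, 0, -0.05]}, {"hand": 45, "xyz": [0, 0, -2], "dr": [0, 0, -0.15]}, {"hand": 45, "xyz": [0, 0, -2], "dr": [0, 0, -0.25]}, {"hand": 45, "xyz": [0, 0, -2], "dr": [0, 0, -0.35]}, {"hand": 45, "xyz": [0, 0, -2], "dr": [0, 0, -0.45]}, {"hand": 45, "xyz": [0, 0, -2], "dr": [0, 0, -0.55]}, {"hand": 45, "xyz": [0, 0, -2], "dr": [0, 0, -0.65]}, {"hand": 45, "xyz": [0, 0, -2], "dr": [0, 0, -0.75]}, {"hand": 45, "xyz": [0, 0, -2], "dr": [0, 0, -0.85]}, {"hand": 45, "xyz": [0, 0, -2], "dr": [0, 0, -0.95]}, {"hand": 45, "xyz": [0, 0, -2], "dr": [0, 0, -1.05]}, {"hand": 45, "xyz": [0, 0, -2], "dr": [0, 0, -1.15]}, {"hand": 45, "xyz": [0, 0, -2], "dr": [0, 0, -1.25]}, {"hand": 45, "xyz": [0, 0, -2], "dr": [0, 0, -1.3]}, {"hand": 45, "xyz": [0, 0, -2], "dr": [0, 0, -1.3]}])

```text
time_s: 11.88
tcp_pos: [0.5472, -0.2717, 0.1277]
orientation: [[0.16, 0.987, 0.002], [0.987, -0.16, -0.0], [0.0, 0.002, -1.0]]
force: [-0.8, 0.9, 0.0]
finger_gap: 0.0544
grasp_force: 42.7
```

Run:
```python
from workcell import bot
s=bot.state();print(s['time_s'],s['tcp_pos'],s['force'],s['moment'],s['finger_gap'],s['grasp_force'],s['joint_pos'].round(2))
```

```text
11.8833 [ 0.54715693 -0.27170897  0.12771948] [-0.79150941  0.88586688  0.04577198] [ 0.06901619  0.18939391 -0.03827253] 0.05441528778051542 42.72948503494263 [-0.08  0.56  0.65  1.77 -0.41  0.95  0.58]
```

>>> move_arm(targets=[{"hand": 45, "xyz": [0, 0, -8], "dr": [0, 0, 0]}, {"hand": 45, "xyz": [0, 0, -18], "dr": [0, 0, 0]}, {"hand": 45, "xyz": [0, 0, -32], "dr": [0, 0, 0]}, {"hand": 45, "xyz": [0, 0, -50], "dr": [0, 0, 0]}, {"hand": 45, "xyz": [0, 0, -80], "dr": [0, 0, 0]}, {"hand": 45, "xyz": [0, 0, -110], "dr": [0, 0, 0]}, {"hand": 45, "xyz": [0, 0, -110], "dr": [0, 0, 0]}])

```text
time_s: 12.47
tcp_pos: [0.5492, -0.2735, 0.2436]
orientation: [[0.164, 0.986, 0.009], [0.986, -0.164, -0.004], [-0.002, 0.01, -1.0]]
force: [1.1, -1.5, -0.4]
finger_gap: 0.0546
grasp_force: 42.6
```

Run:
```python
from workcell import bot
import cv2,numpy as np
s=bot.state();print(s['time_s'],s['tcp_pos'],s['orientation'].round(3).tolist(),s['force'],s['finger_gap'])
a=bot.read_camera('scene')[100:300,250:450];b=bot.read_camera('wrist')[100:400,170:480]
cv2.imwrite('pics/c.png',np.hstack([cv2.resize(a,(400,400)),cv2.resize(b,(400,387))[:387].repeat(1,0) if 0 else cv2.resize(b,(400,400))]))
```

```text
12.4667 [ 0.54924734 -0.27352589  0.24356808] [[0.164, 0.986, 0.009], [0.986, -0.164, -0.004], [-0.002, 0.01, -1.0]] [ 1.11239402 -1.46287411 -0.42910276] 0.05461008614104218
```

View pics/c.png

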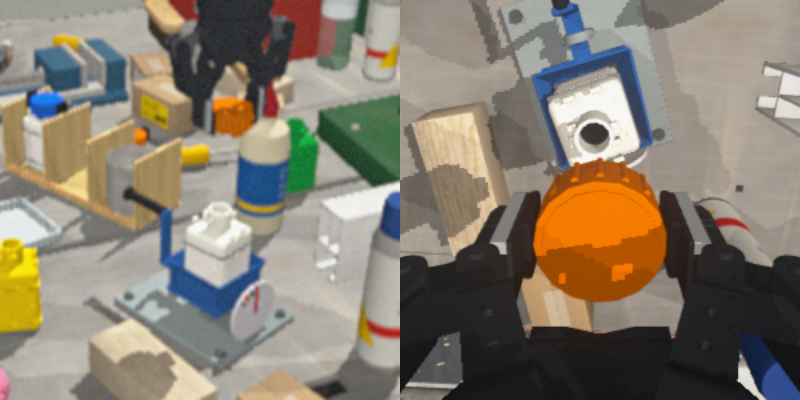

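The left half shows the tub open in the cradle, neck bare. The right half shows the cap held between the pads. Next I carry it to the tray.

>>> move_arm(targets=[{"hand": 45, "xyz": [28, -15, 0], "dr": [0, 0, -0.09]}, {"hand": 45, "xyz": [56, -31, 0], "dr": [0, 0, -0.19]}, {"hand": 45, "xyz": [84, -46, 0], "dr": [0, 0, -0.28]}, {"hand": 45, "xyz": [112, -62, 0], "dr": [0, 0, -0.38]}, {"hand": 45, "xyz": [140, -77, 0], "dr": [0, 0, -0.47]}, {"hand": 45, "xyz": [168, -92, 0], "dr": [0, 0, -0.57]}, {"hand": 45, "xyz": [196, -108, 0], "dr": [0, 0, -0.66]}, {"hand": 45, "xyz": [224, -123, 0], "dr": [0, 0, -0.76]}, {"hand": 45, "xyz": [252, -138, 20], "dr": [0, 0, -0.86]}, {"hand": 45, "xyz": [270, -149, 50], "dr": [0, 0, -0.95]}, {"hand": 45, "xyz": [278, -153, 85], "dr": [0, 0, -0.95]}, {"hand": 45, "xyz": [278, -153, 120], "dr": [0, 0, -0.95]}, {"hand": 45, "xyz": [278, -153, 150], "dr": [0, 0, -0.95]}, {"hand": 45, "xyz": [278, -153, 170], "dr": [0, 0, -0.95]}, {"hand": 45, "xyz": [278, -153, 180], "dr": [0, 0, -0.95]}, {"hand": 45, "xyz": [278, -153, 180], "dr": [0, 0, -0.95]}, {"hand": 45, "xyz": [278, -153, 180], "dr": [0, 0, -0.95]}])

```text
time_s: 13.98
tcp_pos: [0.4409, 0.0276, 0.0563]
orientation: [[-0.708, 0.707, -0.001], [0.707, 0.708, -0.001], [0.0, -0.001, -1.0]]
force: [0.7, -0.6, -0.1]
finger_gap: 0.054
grasp_force: 42.6
```

Run:
```python
from workcell import bot
from h import *
s=bot.state();print(s['time_s'],s['tcp_pos'],s['orientation'].round(3).tolist(),s['force'],s['joint_pos'].round(2))
m=bot.camera_model('wrist');im=bot.read_camera('wrist')
c,sn=np.cos(-.02),np.sin(-.02)
P=place([.441,.028,-.02],[(.06,.055,.014),(.06,-.055,.014),(-.06,-.055,.014),(-.06,.055,.014)])
for q in cam(m,P):cv2.circle(im,tuple(np.round(q).astype(int).tolist()),3,(0,0,255),1)
cv2.imwrite('pics/d.png',im)
```

```text
13.9833 [0.44085795 0.02757839 0.05633001] [[-0.708, 0.707, -0.001], [0.707, 0.708, -0.001], [0.0, -0.001, -1.0]] [ 0.71850273 -0.57090998 -0.14807622] [-0.48  0.38  0.38  2.21 -0.25  0.59  0.86]
```

View pics/d.png

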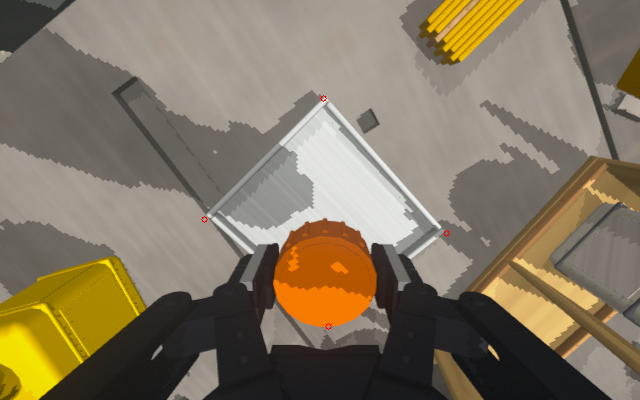

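The marked tray corners match the tray, and the cap is over its centre. Next I set it down.

>>> move_arm(targets=[{"hand": 45, "xyz": [0, 0, 20], "dr": [0, 0, 0]}, {"hand": 45, "xyz": [0, 0, 34], "dr": [0, 0, 0]}, {"hand": 45, "xyz": [0, 0, 41], "dr": [0, 0, 0]}, {"hand": 45, "xyz": [0, 0, 45], "dr": [0, 0, 0]}, {"hand": 45, "xyz": [0, 0, 48], "dr": [0, 0, 0]}, {"hand": 45, "xyz": [0, 0, 48], "dr": [0, 0, 0]}, {"hand": 45, "xyz": [0, 0, 48], "dr": [0, 0, 0]}])

```text
time_s: 14.62
tcp_pos: [0.4414, 0.0279, 0.0089]
orientation: [[-0.708, 0.706, 0.001], [0.706, 0.708, 0.0], [-0.0, 0.001, -1.0]]
force: [0.8, 0.8, -0.3]
finger_gap: 0.0544
grasp_force: 42.6
```

>>> move_arm(targets=[{"hand": 45, "xyz": [0, 0, 2], "dr": [0, 0, 0]}, {"hand": 45, "xyz": [0, 0, 2], "dr": [0, 0, 0]}, {"hand": 80, "xyz": [0, 0, 2], "dr": [0, 0, 0]}, {"hand": 80, "xyz": [0, 0, 2], "dr": [0, 0, 0]}, {"hand": 80, "xyz": [0, 0, 2], "dr": [0, 0, 0]}, {"hand": 80, "xyz": [0, 0, 2], "dr": [0, 0, 0]}, {"hand": 80, "xyz": [0, 0, 2], "dr": [0, 0, 0]}, {"hand": 80, "xyz": [0, 0, 2], "dr": [0, 0, 0]}, {"hand": 80, "xyz": [0, 0, -12], "dr": [0, 0, 0]}, {"hand": 80, "xyz": [0, 0, -40], "dr": [0, 0, 0]}, {"hand": 80, "xyz": [0, 0, -80], "dr": [0, 0, 0]}, {"hand": 80, "xyz": [0, 0, -120], "dr": [0, 0, 0]}, {"hand": 80, "xyz": [0, 0, -160], "dr": [0, 0, 0]}, {"hand": 80, "xyz": [0, 0, -190], "dr": [0, 0, 0]}, {"hand": 80, "xyz": [0, 0, -190], "dr": [0, 0, 0]}, {"hand": 80, "xyz": [0, 0, -190], "dr": [0, 0, 0]}])

```text
time_s: 15.95
tcp_pos: [0.442, 0.0283, 0.2]
orientation: [[-0.709, 0.706, 0.004], [0.706, 0.709, 0.002], [-0.001, 0.004, -1.0]]
force: [-0.4, -0.4, -0.5]
finger_gap: 0.0799
grasp_force: 0.0
```

Run:
```python
from workcell import bot
from h import *
import pickle
s=bot.state();p=s['tcp_pos'];R=s['orientation'];print(s['time_s'],p,R.round(3).tolist(),s['finger_gap'])
m=bot.camera_model('wrist');im=bot.read_camera('wrist');cv2.imwrite('pics/e.png',im)
h=cv2.cvtColor(im,cv2.COLOR_BGR2HSV);k=cv2.inRange(h,(5,180,120),(16,255,255))
for c in cv2.findContours(k,0,1)[0]:
    if cv2.contourArea(c)>200:print('orange',cv2.boundingRect(c),cv2.fitEllipse(c))
print('pred',cam(m,[[.4414,.028,.031]]))
# handle from w3 picture: rod mask row profile
m3,s3=pickle.load(open('w3.pkl','rb'));g=cv2.imread('pics/w3.png').max(2)
for u in range(176,252,6):
    r=np.where(g[165:215,u]<60)[0];print(u,r.min()+165 if len(r) else None,r.max()+165 if len(r) else None)
v=[.5454,-.2724,.1055];print('pred rod',cam(m3,place(v,[(0,.137,.106),(0,.112,.106),(0,.087,.106)])).round(1).tolist())
```

```text
15.95 [0.44195989 0.02828527 0.19995802] [[-0.709, 0.706, 0.004], [0.706, 0.709, 0.002], [-0.001, 0.004, -1.0]] 0.07992403640031864
orange (537, 267, 30, 31) ((551.2925415039062, 282.7319030761719), (26.965126037597656, 30.678197860717773), 17.24995994567871)
orange (302, 158, 44, 45) ((323.3699035644531, 180.48329162597656), (42.21134948730469, 43.559078216552734), 8.173111915588379)
pred [[323.87293751 181.17331272]]
176 None None
182 180 195
188 183 192
194 183 192
200 183 192
206 183 192
212 183 192
218 183 192
224 183 192
230 183 192
236 183 192
242 185 192
248 None None
pred rod [[189.0, 187.3], [214.0, 187.4], [238.9, 187.5]]
```

>>> move_arm(targets=[{"hand": 60, "xyz": [-33, -11, 0], "dr": [0, 0, 0.11]}, {"hand": 60, "xyz": [-66, -23, 0], "dr": [0, 0, 0.22]}, {"hand": 60, "xyz": [-99, -34, 0], "dr": [0, 0, 0.33]}, {"hand": 60, "xyz": [-132, -46, 0], "dr": [0, 0, 0.44]}, {"hand": 60, "xyz": [-164, -57, 0], "dr": [0, 0, 0.55]}, {"hand": 60, "xyz": [-186, -64, 0], "dr": [0, 0, 0.64]}, {"hand": 60, "xyz": [-196, -68, 10], "dr": [0, 0, 0.68]}, {"hand": 60, "xyz": [-196, -68, 35], "dr": [0, 0, 0.68]}, {"hand": 60, "xyz": [-196, -68, 65], "dr": [0, 0, 0.68]}, {"hand": 60, "xyz": [-196, -68, 90], "dr": [0, 0, 0.68]}, {"hand": 60, "xyz": [-196, -68, 105], "dr": [0, 0, 0.68]}, {"hand": 60, "xyz": [-196, -68, 113], "dr": [0, 0, 0.68]}, {"hand": 60, "xyz": [-196, -68, 113], "dr": [0, 0, 0.68]}, {"hand": 60, "xyz": [-196, -68, 113], "dr": [0, 0, 0.68]}])

```text
time_s: 17.17
tcp_pos: [0.5312, -0.1589, 0.0847]
orientation: [[-0.106, 0.994, -0.002], [0.994, 0.106, -0.0], [-0.0, -0.002, -1.0]]
force: [-0.1, -0.1, 0.1]
finger_gap: 0.0599
grasp_force: 0.0
```

>>> move_arm(targets=[{"hand": 60, "xyz": [0, 2, -2], "dr": [0, 0, 0]}, {"hand": 5, "xyz": [0, 2, -2], "dr": [0, 0, 0]}, {"hand": 5, "xyz": [0, 2, -2], "dr": [0, 0, 0]}, {"hand": 5, "xyz": [0, 2, -2], "dr": [0, 0, 0]}, {"hand": 5, "xyz": [0, 2, -2], "dr": [0, 0, 0]}, {"hand": 5, "xyz": [0, 2, -2], "dr": [0, 0, 0]}, {"hand": 5, "xyz": [0, 2, -2], "dr": [0, 0, 0]}, {"hand": 5, "xyz": [0, 2, -2], "dr": [0, 0, 0]}, {"hand": 5, "xyz": [0, 2, -2], "dr": [0, 0, 0]}, {"hand": 5, "xyz": [0, 2, -2], "dr": [0, 0, 0]}], squeeze=30)

```text
time_s: 18.0
tcp_pos: [0.533, -0.1584, 0.0878]
orientation: [[-0.107, 0.994, -0.001], [0.994, 0.107, 0.001], [0.001, -0.001, -1.0]]
force: [-5.0, 1.5, 7.0]
finger_gap: 0.0107
grasp_force: 29.2
```

>>> move_arm(targets=[{"hand": 5, "xyz": [0, -2.1, 0], "dr": [-0.044, 0, 0]}, {"hand": 5, "xyz": [0, -4.1, 0.2], "dr": [-0.087, 0, 0]}, {"hand": 5, "xyz": [0, -6.2, 0.4], "dr": [-0.131, 0, 0]}, {"hand": 5, "xyz": [0, -8.2, 0.7], "dr": [-0.175, 0, 0]}, {"hand": 5, "xyz": [0, -10.3, 1.1], "dr": [-0.218, 0, 0]}, {"hand": 5, "xyz": [0, -12.3, 1.6], "dr": [-0.262, 0, 0]}, {"hand": 5, "xyz": [0, -14.3, 2.2], "dr": [-0.305, 0, 0]}, {"hand": 5, "xyz": [0, -16.2, 2.9], "dr": [-0.349, 0, 0]}, {"hand": 5, "xyz": [0, -18.2, 3.6], "dr": [-0.393, 0, 0]}, {"hand": 5, "xyz": [0, -20.1, 4.5], "dr": [-0.436, 0, 0]}, {"hand": 5, "xyz": [0, -21.9, 5.4], "dr": [-0.48, 0, 0]}, {"hand": 5, "xyz": [0, -23.8, 6.4], "dr": [-0.524, 0, 0]}, {"hand": 5, "xyz": [0, -23.8, 6.4], "dr": [-0.524, 0, 0]}, {"hand": 5, "xyz": [0, -23.8, 6.4], "dr": [-0.524, 0, 0]}])

```text
time_s: 19.17
tcp_pos: [0.5107, -0.1621, 0.0888]
orientation: [[-0.113, 0.866, 0.487], [0.994, 0.092, 0.067], [0.013, 0.491, -0.871]]
force: [11.7, 9.3, -15.0]
finger_gap: 0.0107
grasp_force: 30.4
```

```bash
cat > ang.py <<'E'
from workcell import bot
from h import *
s=bot.state();p=s['tcp_pos'];R=s['orientation']
g=p-R[:,2]*bot.tcp_to_grasp
v=np.array([.5454,-.2724]);ex=np.array([np.cos(.1055),np.sin(.1055)])
x=(g[:2]-v)@ex;z=g[2]-.04
print(s['time_s'],p,'grasp xh',x,'z',z,'r',np.hypot(x,z),'ang',np.degrees(np.arctan2(-x,z)),'tool tilt',np.degrees(np.arccos(-R[2,2])),s['force'],s['joint_pos'].round(2))
E
python3 ang.py
```

```text
19.1667 [ 0.510676   -0.16206283  0.08880073] grasp xh -0.03209320559591827 z 0.06508925897967366 r 0.07257124416699019 ang 26.24627207689929 tool tilt 29.419768159111296 [ 11.73135563   9.32387148 -14.97015162] [ 0.72  0.35 -0.4   2.3  -1.03  0.13  1.49]
```

The arm reached its wrist limits at this tilt, leaving the cradle at about 26°. I'll open around the rod, bring the tool closer to vertical, and push the rest.

>>> move_arm(targets=[{"hand": 40, "xyz": [0, 0, 0], "dr": [0, 0, 0]}, {"hand": 40, "xyz": [0, 0, 0], "dr": [0, 0, 0]}, {"hand": 40, "xyz": [0, 0, 0], "dr": [0, 0, 0]}, {"hand": 40, "xyz": [0, -0.9, 0.3], "dr": [0.05, 0, 0]}, {"hand": 40, "xyz": [0, -1.8, 0.5], "dr": [0.1, 0, 0]}, {"hand": 40, "xyz": [0, -2.8, 0.8], "dr": [0.15, 0, 0]}, {"hand": 40, "xyz": [0, -3.7, 1], "dr": [0.2, 0, 0]}, {"hand": 40, "xyz": [0, -4.6, 1.3], "dr": [0.25, 0, 0]}, {"hand": 40, "xyz": [0, -5.5, 1.6], "dr": [0.3, 0, 0]}, {"hand": 40, "xyz": [0, -6.4, 2], "dr": [0.35, 0, 0]}, {"hand": 40, "xyz": [0, -6.4, 2], "dr": [0.35, 0, 0]}, {"hand": 40, "xyz": [0, -6.4, 2], "dr": [0.35, 0, 0]}])

```text
time_s: 20.17
tcp_pos: [0.5079, -0.1637, 0.0845]
orientation: [[-0.114, 0.98, 0.161], [0.994, 0.111, 0.024], [0.006, 0.163, -0.987]]
force: [0.0, -0.0, -0.1]
finger_gap: 0.0401
grasp_force: 0.0
```

```bash
python3 ang.py
```

```text
20.1667 [ 0.50789415 -0.16366964  0.08445669] grasp xh -0.02889660672087652 z 0.0629059236083733 r 0.06922549461725429 ang 24.67226422746157 tool tilt 9.393708259838299 [ 0.0138764  -0.04389974 -0.08407098] [-0.05  0.39  0.39  2.1  -0.41  0.56  0.75]
```

>>> move_arm(targets=[{"hand": 5, "xyz": [0, 0, 4], "dr": [0, 0, 0]}, {"hand": 5, "xyz": [0, 0, 4], "dr": [0, 0, 0]}, {"hand": 5, "xyz": [0, 0, 4], "dr": [0, 0, 0]}, {"hand": 5, "xyz": [0, 0, 4], "dr": [0, 0, 0]}, {"hand": 5, "xyz": [0, 0, 4], "dr": [0, 0, 0]}, {"hand": 5, "xyz": [0, 0, 4], "dr": [0, 0, 0]}, {"hand": 5, "xyz": [0, 0, 4], "dr": [0, 0, 0]}, {"hand": 5, "xyz": [0, 0, 4], "dr": [0, 0, 0]}])

```text
time_s: 20.83
tcp_pos: [0.5072, -0.1646, 0.0801]
orientation: [[-0.111, 0.981, 0.159], [0.994, 0.108, 0.025], [0.007, 0.161, -0.987]]
force: [2.9, 1.2, -7.2]
finger_gap: 0.0109
grasp_force: 29.1
```

```bash
python3 ang.py
```

```text
20.8333 [ 0.50721896 -0.16459384  0.08005835] grasp xh -0.02962466364044352 z 0.05851417091611203 r 0.06558604191296642 ang 26.852266594375127 tool tilt 9.269198922432661 [ 2.92104374  1.23076481 -7.20176159] [-0.04  0.4   0.38  2.11 -0.42  0.56  0.76]
```

>>> move_arm(targets=[{"hand": 5, "xyz": [0, -1, 4], "dr": [0, 0, 0]}, {"hand": 5, "xyz": [0, -2, 0.3], "dr": [0, 0, 0]}, {"hand": 5, "xyz": [0, -3.3, 0.5], "dr": [0, 0, 0]}, {"hand": 5, "xyz": [0, -4.6, 0.7], "dr": [0, 0, 0]}, {"hand": 5, "xyz": [0, -4.6, 0.7], "dr": [0, 0, 0]}, {"hand": 5, "xyz": [0, -4.6, 0.7], "dr": [0, 0, 0]}])

```text
time_s: 21.33
tcp_pos: [0.5067, -0.1649, 0.08]
orientation: [[-0.112, 0.98, 0.166], [0.994, 0.109, 0.024], [0.005, 0.167, -0.986]]
force: [12.9, 3.3, -9.3]
finger_gap: 0.0109
grasp_force: 31.2
```

```bash
python3 ang.py
```

```text
21.3333 [ 0.50667464 -0.16491864  0.08002468] grasp xh -0.03031772208653752 z 0.058461220686905964 r 0.06585498156342956 ang 27.411048446422882 tool tilt 9.629057289171113 [12.86208391  3.31814424 -9.25301389] [-0.04  0.39  0.38  2.11 -0.42  0.55  0.76]
```

>>> move_arm(targets=[{"hand": 5, "xyz": [0, -1, 0.2], "dr": [0, 0, 0]}, {"hand": 5, "xyz": [0, -2, 0.4], "dr": [0, 0, 0]}, {"hand": 5, "xyz": [0, -3, 0.6], "dr": [0, 0, 0]}, {"hand": 5, "xyz": [0, -3, 0.6], "dr": [0, 0, 0]}, {"hand": 5, "xyz": [0, -3, 0.6], "dr": [0, 0, 0]}])

```text
time_s: 21.75
tcp_pos: [0.5052, -0.1651, 0.0793]
orientation: [[-0.112, 0.979, 0.168], [0.994, 0.11, 0.023], [0.004, 0.169, -0.986]]
force: [16.2, 2.8, -11.9]
finger_gap: 0.0108
grasp_force: 31.0
```

```bash
python3 ang.py
```

```text
21.75 [ 0.50521143 -0.16512618  0.07933586] grasp xh -0.03183439132622829 z 0.0577656919419605 r 0.06595683161466231 ang 28.858945088209982 tool tilt 9.751168018083083 [ 16.17991046   2.75629049 -11.86444648] [-0.03  0.39  0.37  2.12 -0.42  0.54  0.77]
```

>>> move_arm(targets=[{"hand": 5, "xyz": [0, -0.8, 0.2], "dr": [0, 0, 0]}, {"hand": 5, "xyz": [0, -1.6, 0.4], "dr": [0, 0, 0]}, {"hand": 5, "xyz": [0, -1.8, 0.5], "dr": [0, 0, 0]}, {"hand": 5, "xyz": [0, -1.8, 0.5], "dr": [0, 0, 0]}, {"hand": 5, "xyz": [0, -1.8, 0.5], "dr": [0, 0, 0]}])

```text
time_s: 22.17
tcp_pos: [0.5039, -0.1653, 0.0788]
orientation: [[-0.112, 0.979, 0.168], [0.994, 0.11, 0.023], [0.004, 0.17, -0.985]]
force: [17.3, 3.7, -10.5]
finger_gap: 0.0106
grasp_force: 31.0
```

```bash
python3 ang.py
```

```text
22.1667 [ 0.50392539 -0.16528133  0.07875244] grasp xh -0.03314153393603772 z 0.057180233187420666 r 0.06609039520990431 ang 30.09648396208723 tool tilt 9.787965984397962 [ 17.30773951   3.73621207 -10.48314806] [-0.03  0.39  0.37  2.12 -0.42  0.54  0.77]
```

>>> move_arm(targets=[{"hand": 5, "xyz": [0, 2, -1], "dr": [0, 0, 0]}, {"hand": 5, "xyz": [0, 4, -2], "dr": [0, 0, 0]}, {"hand": 5, "xyz": [0, 5, -2], "dr": [0, 0, 0]}, {"hand": 5, "xyz": [0, 5, -2], "dr": [0, 0, 0]}])

```text
time_s: 22.5
tcp_pos: [0.5039, -0.1652, 0.079]
orientation: [[-0.111, 0.981, 0.16], [0.994, 0.109, 0.024], [0.006, 0.162, -0.987]]
force: [10.0, -0.5, -20.3]
finger_gap: 0.011
grasp_force: 30.2
```

```bash
python3 ang.py
```

```text
22.5 [ 0.50391551 -0.16520136  0.07901838] grasp xh -0.03298836337477531 z 0.05747199375051854 r 0.06626659930768938 ang 29.855403225487038 tool tilt 9.31109625577653 [  9.96862973  -0.5427539  -20.30645542] [-0.04  0.39  0.38  2.11 -0.42  0.55  0.76]
```

>>> move_arm(targets=[{"hand": 5, "xyz": [0, 2, 2], "dr": [0, 0, 0]}, {"hand": 5, "xyz": [0, 3, 4], "dr": [0, 0, 0]}, {"hand": 5, "xyz": [0, 3, 4], "dr": [0, 0, 0]}])

```text
time_s: 22.75
tcp_pos: [0.5044, -0.165, 0.0775]
orientation: [[-0.11, 0.982, 0.157], [0.994, 0.107, 0.027], [0.01, 0.159, -0.987]]
force: [-16.8, 3.1, 24.2]
finger_gap: 0.0108
grasp_force: 35.0
```

```bash
python3 ang.py
```

```text
22.75 [ 0.50442786 -0.16497311  0.07745102] grasp xh -0.03240264435379007 z 0.05591253476473671 r 0.0646230833753396 ang 30.093312501208608 tool tilt 9.160315371882028 [-16.77294845   3.10447774  24.16416517] [-0.03  0.4   0.38  2.11 -0.42  0.55  0.76]
```

>>> move_arm(targets=[{"hand": 5, "xyz": [0, -1.5, -2], "dr": [0, 0, 0]}, {"hand": 5, "xyz": [0, -1.5, -2], "dr": [0, 0, 0]}, {"hand": 5, "xyz": [0, -1.5, -2], "dr": [0, 0, 0]}])

```text
time_s: 23.0
tcp_pos: [0.5043, -0.1651, 0.0779]
orientation: [[-0.11, 0.981, 0.159], [0.994, 0.108, 0.025], [0.007, 0.16, -0.987]]
force: [-2.9, -0.8, -0.7]
finger_gap: 0.0108
grasp_force: 32.6
```

```bash
python3 ang.py
```

```text
23.0 [ 0.50425872 -0.16513674  0.07792145] grasp xh -0.03261671363997432 z 0.05637873285358611 r 0.06513379711676663 ang 30.05061243899588 tool tilt 9.241477857628212 [-2.94554678 -0.82544619 -0.71664478] [-0.04  0.4   0.38  2.11 -0.42  0.55  0.76]
```

>>> move_arm(targets=[{"hand": 40, "xyz": [0, 0, 0], "dr": [0, 0, 0]}, {"hand": 40, "xyz": [0, 0, 0], "dr": [0, 0, 0]}, {"hand": 40, "xyz": [0, 0, 0], "dr": [0, 0, 0]}, {"hand": 40, "xyz": [0, 0, -15], "dr": [0, 0, 0]}, {"hand": 40, "xyz": [0, 0, -40], "dr": [0, 0, 0]}, {"hand": 40, "xyz": [0, 0, -75], "dr": [0, 0, 0]}, {"hand": 40, "xyz": [0, 0, -110], "dr": [0, 0, 0]}, {"hand": 40, "xyz": [0, 0, -145], "dr": [0, 0, 0]}, {"hand": 40, "xyz": [0, 0, -180], "dr": [0.08, 0, 0]}, {"hand": 40, "xyz": [40, 0, -200], "dr": [0.16, 0, 0]}, {"hand": 40, "xyz": [40, 0, -200], "dr": [0.16, 0, 0]}, {"hand": 40, "xyz": [40, 0, -200], "dr": [0.16, 0, 0]}])

```text
time_s: 24.0
tcp_pos: [0.4705, -0.1278, 0.2774]
orientation: [[-0.115, 0.993, 0.005], [0.993, 0.115, 0.008], [0.007, 0.006, -1.0]]
force: [-0.1, -0.5, -0.2]
finger_gap: 0.0398
grasp_force: 0.0
```

Run:
```python
from workcell import bot
from h import *
s=bot.state();print(s['time_s'],s['tcp_pos'])
A=bot.camera_model('scene');a=bot.read_camera('scene');W=bot.camera_model('wrist');w=bot.read_camera('wrist');B=bot.camera_model('side');b=bot.read_camera('side')
for n,i in(('scene',a),('wrist',w),('side',b)):cv2.imwrite(f'pics/f_{n}.png',i)
v=[.5454,-.2724,.1055]
for t in(27,30,33):
    t_=np.radians(t);P=place(v,[(-.066*np.sin(t_),.137,.04+.066*np.cos(t_)),(-.066*np.sin(t_),.09,.04+.066*np.cos(t_)),(-.107*np.sin(t_),0,.04+.107*np.cos(t_))])
    print(t,'scene',cam(A,P).round(1).tolist(),'wrist',cam(W,P).round(1).tolist())
def up(i,m,P,h,sz):
    c=cam(m,P)[0].astype(int);x0=max(0,min(640-2*h,c[0]-h));y0=max(0,min(400-2*h,c[1]-h));print('crop',x0,y0,sz/(2*h));return cv2.resize(i[y0:y0+2*h,x0:x0+2*h],(sz,sz),interpolation=cv2.INTER_CUBIC)
P=place(v,[(0,.03,.09)])
cv2.imwrite('pics/f.png',np.hstack([up(a,A,P,50,400),up(w,W,P,100,400)]))
```

```text
24.0 [ 0.47048017 -0.12779895  0.27740703]
27 scene [[306.6, 204.6], [320.3, 212.2], [343.5, 217.2]] wrist [[351.3, 192.4], [349.9, 231.1], [333.8, 316.7]]
30 scene [[305.7, 205.6], [319.4, 213.3], [341.9, 219.1]] wrist [[348.4, 192.0], [347.2, 230.6], [329.4, 315.1]]
33 scene [[304.8, 206.7], [318.5, 214.4], [340.3, 221.1]] wrist [[345.7, 191.5], [344.6, 230.0], [325.2, 313.4]]
crop 298 170 4.0
crop 271 172 2.0
```

View pics/f.png

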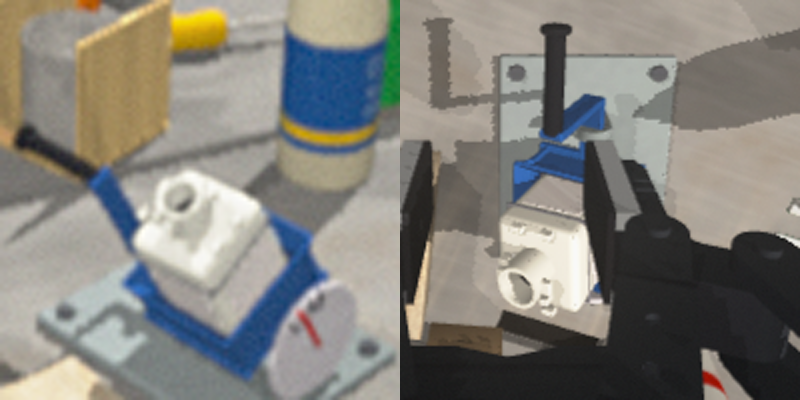

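The tub leans in the tilted cradle, and the rod in the wrist view is at x≈348–349, which fits 30°. I'll check that numerically, along with the cap, before handing in.

Run:
```python
from workcell import bot
from h import *
w=cv2.imread('pics/f_wrist.png').max(2);W=bot.camera_model('wrist')
for r in(200,210,220,230):
    q=np.where(w[r,330:370]<60)[0]+330;print(r,q.min(),q.max(),(q.min()+q.max())/2)
v=[.5454,-.2724,.1055]
for t in(28,29,30,31):
    t_=np.radians(t);print(t,cam(W,place(v,[(-.066*np.sin(t_),y,.04+.066*np.cos(t_)) for y in(.127,.115,.103,.09)])).round(1).tolist())
k=cv2.inRange(cv2.cvtColor(cv2.imread('pics/f_side.png'),cv2.COLOR_BGR2HSV),(5,180,90),(16,255,255))
for c in cv2.findContours(k,0,1)[0]:
    if cv2.contourArea(c)>40:print(cv2.boundingRect(c))
print('cap pred side',cam(bot.camera_model('side'),[[.4414,.028,.018]]))
```

```text
200 344 352 348.0
210 344 352 348.0
220 343 352 347.5
230 343 351 347.0
28 [[351.7, 199.9], [351.4, 209.9], [351.1, 219.8], [350.7, 230.2]]
29 [[350.8, 199.7], [350.5, 209.7], [350.1, 219.6], [349.8, 230.0]]
30 [[349.8, 199.6], [349.5, 209.6], [349.2, 219.4], [348.9, 229.8]]
31 [[348.9, 199.4], [348.6, 209.4], [348.3, 219.2], [348.0, 229.6]]
(221, 271, 15, 13)
(338, 254, 18, 16)
cap pred side [[346.15726578 262.80271696]]
```

```bash
python3 -c "
from workcell import bot
print(bot.hand_in())"
```

```text
the job is handed in; nothing more can be done
None
```

The job is handed in at about 24 s: the open tub is in the holder tilted to about 30° (my readings ran from 29° to 32°), the orange cap is right way up in the steel tray, the arm is clear, and the rack, tins, bottles and boxes were left alone.

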